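Turn the brick carousel and put the hub on charge

TASK

In the robotics class, turn the plywood carousel by its rim, not by the bricks, until the bay with the hub brick (the one with the round dial on top) faces the stand's pointer and is still. Lift the hub out, stand it upright on the small studded plate and let go, to change your grip; then stand it in the charging dock and press it firmly down until it is fully home, and let go. Keep the other bricks standing in their bays, leave everything else on the table alone, and leave the empty bay at the pointer.

Things in the scene. Friction and masses are not known exactly. Their poses are not given: they have to be found in the camera images.
- stand: fixed round black stand under the carousel, with a black pointer block at floor level sticking out beyond the rim. Origin on the table under the turning axis (which is vertical). The pointer lies along its -x axis, 166 mm from the axis, 18 mm high; +z up.
- carousel: plywood turning tray, disc 290 mm across and 10 mm thick, on the stand. Origin on the vertical turning axis at the disc's underside, 20 mm above the table (deck at 30 mm). Turns either way without end against friction (about 0.2 N m) and stays where left. Four equal bays, along its -x, -y, +x, +y axes; the hub starts in the -x bay, the other bricks in any of the others.
- bay_mouth (a point): point on the deck at the rim end of the hub's bay, 140 mm from the turning axis along the carousel's -x. Every bay has two parallel walls 4 mm thick, 46 mm apart inside, 50 to 122 mm from the axis, tops 100 mm above the table. It is open to the rim (only a 5 mm high lip at 132 mm) and to the middle (only a flat cap 44 mm across, 10 mm high).
- rim_post (a point): top centre of one of four upright round aluminium posts on the rim, made to be pushed: 14 mm diameter, from the deck to 105 mm above the table, 128 mm from the turning axis, half-way between the bays (this one between the -x and -y bays, the others each 90 degrees on).
- hub_center (a point): centre of the hub brick: grey box 52 (its x) x 40 (its y) x 70 mm high, centre 35 mm above its underside, 0.17 to 0.31 kg, dark band, white round dial 32 mm across and 4 mm high on top. Starts standing loose in its bay, 92 mm from the turning axis, 52 mm side along the bay; the walls leave 3 mm either side, so there it can be gripped only across the 52 mm.
- mat: fixed grey studded building plate 110 x 110 x 4 mm, flat on the table between carousel and dock, kept clear. Origin at the centre of its underside; the printed studs are flat.
- dock: fixed black charging dock, origin at its underside's centre. The pocket over the origin is 59 (its y) x 47 mm (its x): the hub's 52 mm go along y. At +y and -y tall cheeks 12 mm thick, tops 95 mm up; at +x and -x only lips 6 mm thick, 28 mm up, so the fingers must hold the hub's 40 mm sides at the dock's x ends. Beside it at -y (44 to 94 mm) a grey box 60 x 50 x 30 mm.
- dock_seat (a point): point on the pocket's axis where the hub's underside is when fully home, 16 mm above the table
- dock_plate (a joint): steel contact plate forming the pocket's floor, m pressed down: its top is 24 mm above the table at 0 and 16 mm at 0.008, the hard stop (fully home). It is stiff (about 7 N to move, more than the hub's weight) and stays where it is pressed.
- motor_center (a point): centre of a grey round drum brick, 40 mm diameter, 60 mm high, with a thin shaft on top, in another bay
- sensor_center (a point): centre of a grey square brick 40 x 40 x 48 mm high with two round eyes on top, in another bay
- gearbox_center (a point): centre of a grey square brick 40 x 40 x 70 mm high with a straight ridge on top, in another bay
- motor: the drum brick, origin at the centre of its underside
- sensor: the two-eyed brick, origin at the centre of its underside
- gearbox: the ridged brick, origin at the centre of its underside
- hub: the hub brick, origin at the centre of its underside, axes as told at its centre
- wheel: bystander: loose rubber wheel lying flat, 60 mm diameter, 22 mm high, origin at its underside's centre
- screwdriver: bystander: loose screwdriver 170 mm long, lying on the table on the robot's side of the plate
- jar: bystander: jar 60 mm diameter, 80 mm high, origin at its underside's centre
- buggy: bystander: model buggy 120 x 82 x 59 mm, origin at its underside's centre

How it is judged:
By the outcome, as a careful person would: the job done as asked, in the order asked, and still so for the second after the job is handed in, with the robot touching nothing.
It also fails if it takes over 72 s, if anything falls off the work surface, if the arm or the gripper's body presses on something with over 40 N, if the wrist force passes 120 N, or if a joint passes its speed limit or range.

ROBOT

A 6-joint arm with a two-finger parallel gripper is mounted at the origin on the work surface. World frame = base frame: x ahead of the robot, y to its left, z up, the work surface at z = 0. Lengths are in m, angles in rad, forces in N, time in s.
With the tool pointing down it reaches from about 0.3 to 0.825 m from the base axis. Payload 5.4 kg.
Tool frame: the origin (TCP) lies at the very end of the fingers, on their centre line; the grasp point (between the pads) lies 19 mm behind it (robot.hold_point_z is the distance from the TCP to the grasp point, in m); z points along the fingers, y is the line along which they close (so a half turn about z gives the same grasp; the last joint's range is limited). The gripper opens to 92 mm and grips with 3 to 60 N. Pads are 20 mm wide; open, the fingers measure 128 mm over their backs; the gripper's body (75 mm by 189 mm) begins 69 mm behind the grasp point.
Start: joints at [1.034, 0.158, 1.597, -0, 1.386, -0.21], TCP at [0.185, 0.545, 0.215] pointing down, gripper open.
Joint ranges: [-2.91, 2.91], [-0.94, 2.29], [0.18, 2.7], [-1.29, 4.43], [0.17, 2.64], [-3, 3]. Speed limits (rad/s): [2.57, 2.57, 3.14, 3.14, 3.14, 3.14].

INTERFACE

Orientations are given as a 3x3 rotation matrix whose columns are the frame's x, y, z axes.
In Python, from station import robot gives the robot as it stands.
- The arm moves only by the tool servo_tool, never from a script. Its argument "targets" is a list of rows, each an object of numbers: "x", "y", "z": the shift along the tool's x, y, z in units of 300 mm (1.0 is 300 mm); "roll": the turn about the tool's z in units of pi rad (1.0 is pi rad); "jaw": the opening, from -1 (shut) to 1 (fully open). A call has 1 to 12 rows; each row is the pose to reach, as a shift and turn from the pose commanded when the call began, along the tool's axes at that moment, turning the shorter way round; what a row does not reach only later rows make up. A row lasts 1/8 s, in which the tool goes at most 62.5 mm and 10.7 degrees, less where a joint would pass 70% of its speed; a pose out of reach is approached as far as the arm can. A call with a number of a shift or a turn outside -1 to 1 is refused whole. A call with a gripper value outside its range is refused whole. The fingers move at their own pace and stop on an object; "grip_force" is the grip in N (left out, the last holds). Time passes only in rows, so rows that repeat a pose let the fingers close. It gives the time, the measured TCP pose, the force, the opening and the grip force at its end, in the units of the state.
- robot.state(): the state, without advancing time (a new reading comes with each control period).
- robot.get_image(name): name is "scene" or "top"; returns a dict with "pixels" (384x512x3 uint8, blue, green, red), "intrinsics" (3x3 intrinsics, pixels), "distortion" ([k1, k2, p1, p2, k3] as OpenCV has them; the pictures are not rectified), "xyz" and "rotation" of the camera in the world. Camera axes: x right, y down, z forward; pixel columns grow to the right and rows downward; lengths in m; the calibration is good to about 2 mm. A picture is of the moment at which its call begins. There is no depth.
- robot.close_job(): hands the job in; it is judged then, once.
The state is a dict: "clock": time; "qpos": joint angles; "qvel": joint speeds; "effort": joint torques, N m; "tool_pos": TCP position; "tcp_rot": TCP orientation; "force": force on the tool from outside, world axes, zero at the start; "torque": the same for the moment, N m; "gripper_width": finger opening in m; "grasp_force": force on a finger pad.
Only numpy, scipy, OpenCV 4.12 (cv2) and the standard library are available. Lean on these libraries where they do the work, as an engineer would, in place of code of your own. Each camera call takes 0.05 s, during which the arm holds its last target. There are 200 camera calls.

## Working session

There is one attempt and no reset: what is moved stays moved. The work goes in short steps, Python scripts to look and compute and a tool call to move; the robot and the scene stay as the last step left them, time stands still between calls to the robot, and variables do not carry over. Pictures are saved under pics/ and viewed, at most 10 in all, crops included, and the job is handed in when it is done.

Besides the shell and the picture viewer there is one more tool, called in YAML: its name, and indented under it one key for each argument. servo_tool: Moves the arm, as the interface text tells. Shifts and turns lie within -1 to 1; 1 stands for 300 mm of shift or pi rad of turn. Its arguments: {"type":"object","properties":{"targets":{"type":"array","items":{"type":"object","properties":{"x":{"type":"number"},"y":{"type":"number"},"z":{"type":"number"},"roll":{"type":"number"},"jaw":{"type":"number"}}}},"grip_force":{"type":"number"}},"required":["targets"]}

```bash
mkdir -p pics; ls
python3 - <<'E'
from station import robot
import cv2,numpy as np
np.set_printoptions(precision=4,suppress=True)
for n in("scene","top"):
    r=robot.get_image(n); cv2.imwrite(f"pics/{n}0.png",np.array(r["pixels"]))
    print(n,r["intrinsics"],r["distortion"],r["xyz"],r["rotation"])
s=robot.state(); print(s)
E
```

```text
pics
scene [[411.402    0.     251.8537]
 [  0.     411.402  191.647 ]
 [  0.       0.       1.    ]] [0.0395 0.     0.     0.     0.    ] [1.0503 0.7244 0.8347] [[-0.8031  0.4008 -0.4408]
 [ 0.5958  0.5422 -0.5925]
 [ 0.0015 -0.7385 -0.6743]]
top [[383.6922   0.     250.7661]
 [  0.     383.6922 192.5315]
 [  0.       0.       1.    ]] [-0.0715  0.      0.      0.      0.    ] [0.4733 0.0416 1.0771] [[ 0.0169 -0.9975  0.0687]
 [-0.9994 -0.0147  0.0318]
 [-0.0307 -0.0692 -0.9971]]
{'clock': 0.1, 'qpos': array([ 1.0339,  0.159 ,  1.5981, -0.    ,  1.3862, -0.2101]), 'qvel': array([ 0.0001, -0.0004, -0.0042,  0.002 ,  0.0009, -0.0011]), 'effort': array([ -0.0001, -38.6506, -32.2959,   0.0703,   0.034 ,  -0.    ]), 'tool_pos': array([0.1843, 0.5441, 0.2137]), 'tcp_rot': array([[-0.9471,  0.321 , -0.0009],
       [ 0.321 ,  0.9471, -0.0015],
       [ 0.0003, -0.0017, -1.    ]]), 'force': array([1.0851, 0.2345, 0.1666]), 'torque': array([ 0.013 ,  0.014 , -0.0203]), 'grasp_force': 0.0, 'gripper_width': 0.0914955565958242}
```

View pics/top0.png

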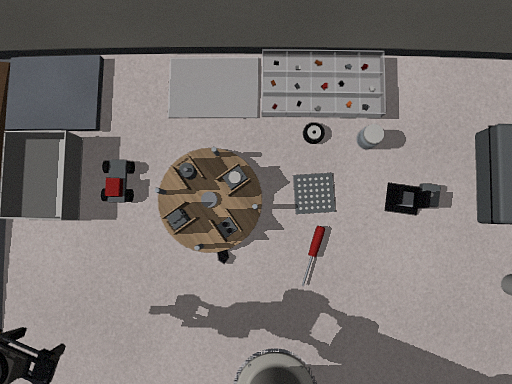

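View pics/scene0.png

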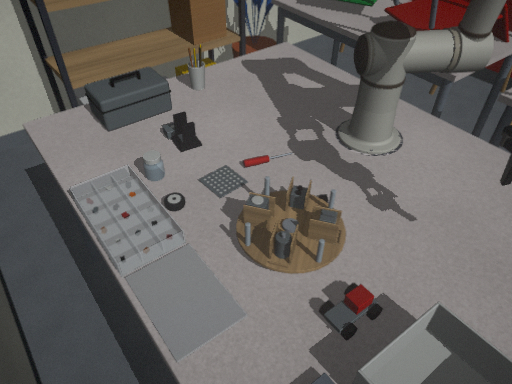

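The top view shows the carousel around (210,200), the hub dial at (235,177), the pointer at (223,256), the plate at (315,194) and the dock at (405,198). I'll zoom in on these for measuring.

```bash
cat > h.py <<'E'
from station import robot
import cv2,numpy as np
np.set_printoptions(precision=4,suppress=True)
def cam(n="top"):
    r=robot.get_image(n); return {k:np.array(v) for k,v in r.items()}
def w(r,uv,z):
    p=cv2.undistortPoints(np.array(uv,float).reshape(-1,1,2),r["intrinsics"],r["distortion"]).reshape(-1,2)
    d=np.c_[p,np.ones(len(p))]@r["rotation"].T
    return (r["xyz"]+d*((np.reshape(z,(-1,))-r["xyz"][2])/d[:,2])[:,None])[:,:2]
def px(r,P):
    R=r["rotation"].T
    return cv2.projectPoints(np.array(P,float).reshape(-1,1,3),cv2.Rodrigues(R)[0],-R@r["xyz"],r["intrinsics"],r["distortion"])[0].reshape(-1,2)
def crop(im,x,y,w_,h_,k):
    return cv2.resize(im[y:y+h_,x:x+w_],None,fx=k,fy=k,interpolation=cv2.INTER_CUBIC)
E
python3 - <<'E'
from h import *
im=cv2.imread("pics/top0.png")
a=crop(im,150,140,120,130,4); b=crop(im,285,165,75,65,4); c=crop(im,380,165,75,65,4)
o=np.zeros((520,780,3),np.uint8); o[:520,:480]=a; o[:260,480:780]=b; o[260:,480:780]=c
cv2.imwrite("pics/z0.png",o)
E
```

```text
(no output)
```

View pics/z0.png

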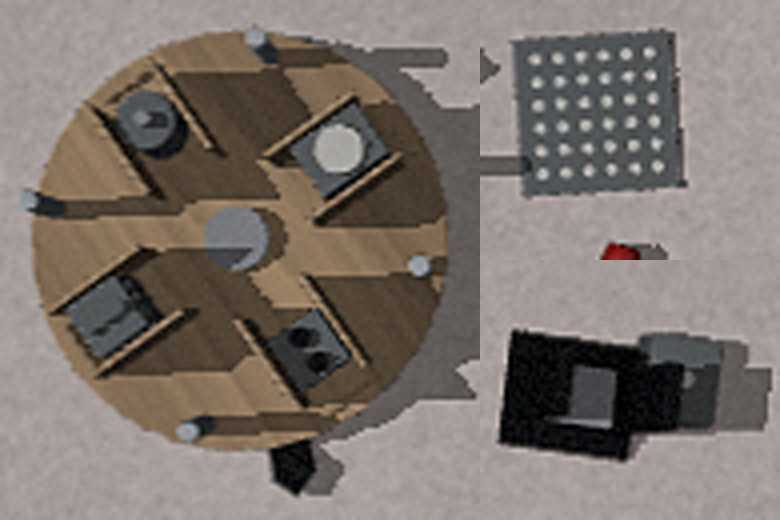

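```bash
cat > s1.py <<'E'
from h import *
def cA(p): return np.array(p,float)/4+[150,140]-.375
def cB(p): return (np.array(p,float)-[480,0])/4+[285,165]-.375
def cC(p): return (np.array(p,float)-[480,260])/4+[380,165]-.375
r=cam()
po=w(r,cA([(257,37),(419,265),(188,432),(30,200)]),.105)
C=po.mean(0); cap=w(r,cA([(237,238)]),.04)[0]
print("posts",po,"C",C,"r",np.linalg.norm(po-C,axis=1),"cap",cap)
a=np.degrees(np.arctan2(*(po-C).T[::-1]));print("ang",a)
h=w(r,cA([(339,148)]),.104)[0]; print("hub",h,np.linalg.norm(h-C),np.degrees(np.arctan2(*(h-C)[::-1])))
p=w(r,cA([(293,470)]),.018)[0]; print("pointer",p,np.linalg.norm(p-C),np.degrees(np.arctan2(*(p-C)[::-1])))
m=w(r,cB([(515,40),(674,32),(685,185),(525,195)]),.004);print("mat",m,m.mean(0))
d=w(r,cC([(515,332),(500,442),(630,458),(645,345)]),.095);print("dock",d,d.mean(0))
print("box",w(r,cC([(718,348),(715,428)]),.03), "floor",w(r,cC([(593,397)]),.024))
E
python3 s1.py
python3 - <<'E'
from h import *
im=cv2.imread("pics/scene0.png")
o=np.zeros((520,800,3),np.uint8); o[:480,:480]=crop(im,230,160,120,120,4)
o[:260,480:]=crop(im,150,100,80,65,4);o[260:,480:]=crop(im,190,145,80,65,4)
cv2.imwrite("pics/z1.png",o)
E
```

```text
posts [[0.6514 0.1694]
 [0.5065 0.0628]
 [0.3983 0.2074]
 [0.5442 0.3137]] C [0.5251 0.1883] r [0.1277 0.1269 0.1282 0.1268] cap [0.5251 0.1883]
ang [ -8.5216 -98.4336 171.4349  81.3422]
hub [0.5804 0.1152] 0.09173655490248919 -52.9038425519368
pointer [0.3672 0.149 ] 0.16277879767541237 -166.02185847289394
mat [[ 0.5994 -0.043 ]
 [ 0.6066 -0.1545]
 [ 0.4995 -0.1624]
 [ 0.4908 -0.051 ]] [ 0.5491 -0.1027]
dock [[ 0.5717 -0.2801]
 [ 0.501  -0.27  ]
 [ 0.4919 -0.3539]
 [ 0.5646 -0.3646]] [ 0.5323 -0.3171]
box [[ 0.5693 -0.4425]
 [ 0.5143 -0.4395]] floor [[ 0.5347 -0.3572]]
```

View pics/z1.png

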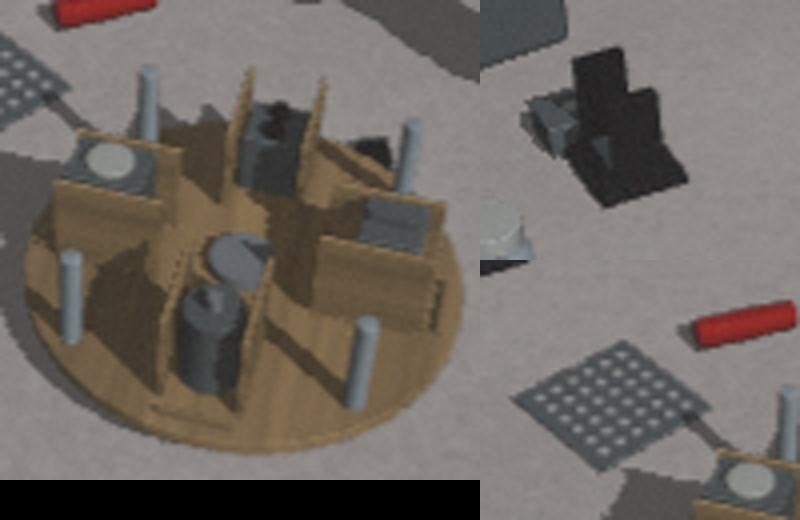

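```bash
cat >> s1.py <<'E'
print("----")
print("floor -y edge",w(r,cC([(615,370),(611,428)]),.024))
print("+y cheek top inner edge",w(r,cC([(575,367),(571,415)]),.095))
print("-y cheek top outer",w(r,cC([(691,365),(685,430)]),.095))
print("base left edge z0,z10",w(r,cC([(515,332),(500,442)]),.0),w(r,cC([(515,332),(500,442)]),.01))
print("base right low",w(r,cC([(630,458)]),.0))
print("box outer",w(r,cC([(721,350),(716,430)]),.03))
s=cam("scene")
def cS(p): return (np.array(p,float)-[480,0])/4+[150,100]-.375
print("scene -y cheek top",w(s,cS([(573,58),(622,47)]),.095))
print("scene +y cheek top",w(s,cS([(630,93),(657,88)]),.095))
print("scene base",w(s,cS([(605,207),(688,180)]),.0))
E
python3 s1.py|sed -n '/----/,$p'
```

```text
----
floor -y edge [[ 0.5536 -0.3727]
 [ 0.5136 -0.3695]]
+y cheek top inner edge [[ 0.5497 -0.3188]
 [ 0.5189 -0.3159]]
-y cheek top outer [[ 0.5521 -0.3945]
 [ 0.5103 -0.39  ]]
base left edge z0,z10 [[ 0.5812 -0.3113]
 [ 0.5036 -0.3001]] [[ 0.5802 -0.308 ]
 [ 0.5033 -0.2969]]
base right low [[ 0.4937 -0.3922]]
box outer [[ 0.568  -0.4446]
 [ 0.513  -0.4402]]
scene -y cheek top [[ 0.55   -0.3916]
 [ 0.5084 -0.3827]]
scene +y cheek top [[ 0.5384 -0.3174]
 [ 0.5169 -0.3108]]
scene base [[ 0.5769 -0.3123]
 [ 0.5007 -0.3039]]
```

```bash
cat >> h.py <<'E'
def rows(targets,st=None):
    """targets: list of (x,y,z,theta_y deg) world -> tool units relative to measured pose"""
    s=st or robot.state(); R=np.array(s["tcp_rot"]); p=np.array(s["tool_pos"])
    th=np.degrees(np.arctan2(R[1,1],R[0,1]))
    print("at",p,"th %.2f"%th)
    for t in targets:
        d=R.T@(np.array(t[:3])-p)/.3; ro=-((t[3]-th+180)%360-180)/180
        print('{"x":%.4f,"y":%.4f,"z":%.4f,"roll":%.4f}'%(*d,ro))
C=np.array([.5251,.1883])
def ring(r,phi,z,dth): a=np.radians(phi); return (*(C+r*np.array([np.cos(a),np.sin(a)])),z,phi+dth)
E
python3 - <<'E'
from h import *
from s1 import cA,cC,cS,r,s
print("=====")
im=cv2.imread("pics/top0.png")
g=im[245:270,210:240].max(2); 
v,u=np.nonzero(g<40); P=np.c_[u+210,v+245]; pw=w(r,P,.018)-C
k=np.linalg.norm(pw,axis=1)<.19; pw=pw[k]
print("pointer px",k.sum(),"mean",np.degrees(np.arctan2(pw[:,1].mean(),pw[:,0].mean()))%360-360, np.linalg.norm(pw,axis=1).min(),np.linalg.norm(pw,axis=1).max())
t=w(r,cA([(294,494)]),.018)[0]-C; print("tip",np.degrees(np.arctan2(t[1],t[0])),np.linalg.norm(t))
rows([ring(.128,81.45,.2,90),ring(.128,81.45,.062,90)])
# dock overlay
D=np.array([.5355,-.3475]);y=np.radians(-6.5);Rz=np.array([[np.cos(y),-np.sin(y)],[np.sin(y),np.cos(y)]])
def box(x0,x1,y0,y1,z0,z1):
    return [[(x,y,z0),(x,y,z1)] for x in(x0,x1) for y in(y0,y1)]+[[(x0,y,z),(x1,y,z)] for y in(y0,y1) for z in(z0,z1)]+[[(x,y0,z),(x,y1,z)] for x in(x0,x1) for z in(z0,z1)]
L=box(-.021,.021,.0295,.0415,.02,.095)+box(-.021,.021,-.0415,-.0295,.02,.095)+box(-.0295,.0295,-.0295,.0295,.0,.028)+box(-.03,.03,-.094,-.044,0,.03)
M=np.array([.549,-.103])
o=np.zeros((560,800,3),np.uint8)
for i,(cm,n,x0,y0) in enumerate([(r,"top",380,165),(s,"scene",155,100)]):
    I=crop(cv2.imread(f"pics/{n}0.png"),x0,y0,80,80,5); I=cv2.convertScaleAbs(I,alpha=1.8,beta=20)
    for a,b in L:
        q=px(cm,[(*(D+Rz@np.array(p[:2])),p[2]) for p in(a,b)]); q=((q-[x0,y0]+.5)*5).astype(int)
        cv2.line(I,tuple(map(int,q[0])),tuple(map(int,q[1])),(0,255,255),1)
    o[:400,400*i:400*i+400]=I
cv2.imwrite("pics/z2.png",o[:400])
E
```

```text
posts [[0.6514 0.1694]
 [0.5065 0.0628]
 [0.3983 0.2074]
 [0.5442 0.3137]] C [0.5251 0.1883] r [0.1277 0.1269 0.1282 0.1268] cap [0.5251 0.1883]
ang [ -8.5216 -98.4336 171.4349  81.3422]
hub [0.5804 0.1152] 0.09173655490248919 -52.9038425519368
pointer [0.3672 0.149 ] 0.16277879767541237 -166.02185847289394
mat [[ 0.5994 -0.043 ]
 [ 0.6066 -0.1545]
 [ 0.4995 -0.1624]
 [ 0.4908 -0.051 ]] [ 0.5491 -0.1027]
dock [[ 0.5717 -0.2801]
 [ 0.501  -0.27  ]
 [ 0.4919 -0.3539]
 [ 0.5646 -0.3646]] [ 0.5323 -0.3171]
box [[ 0.5693 -0.4425]
 [ 0.5143 -0.4395]] floor [[ 0.5347 -0.3572]]
----
floor -y edge [[ 0.5536 -0.3727]
 [ 0.5136 -0.3695]]
+y cheek top inner edge [[ 0.5497 -0.3188]
 [ 0.5189 -0.3159]]
-y cheek top outer [[ 0.5521 -0.3945]
 [ 0.5103 -0.39  ]]
base left edge z0,z10 [[ 0.5812 -0.3113]
 [ 0.5036 -0.3001]] [[ 0.5802 -0.308 ]
 [ 0.5033 -0.2969]]
base right low [[ 0.4937 -0.3922]]
box outer [[ 0.568  -0.4446]
 [ 0.513  -0.4402]]
scene -y cheek top [[ 0.55   -0.3916]
 [ 0.5084 -0.3827]]
scene +y cheek top [[ 0.5384 -0.3174]
 [ 0.5169 -0.3108]]
scene base [[ 0.5769 -0.3123]
 [ 0.5007 -0.3039]]
=====
pointer px 101 mean -165.56071185147908 0.1452802726980283 0.17643774301774115
tip -166.9841514117213 0.17892947911819704
at [0.1846 0.5444 0.2144] th 71.27
{"x":-1.3808,"y":-0.3398,"z":0.0480,"roll":-0.5565}
{"x":-1.3808,"y":-0.3397,"z":0.5080,"roll":-0.5565}
```

View pics/z2.png

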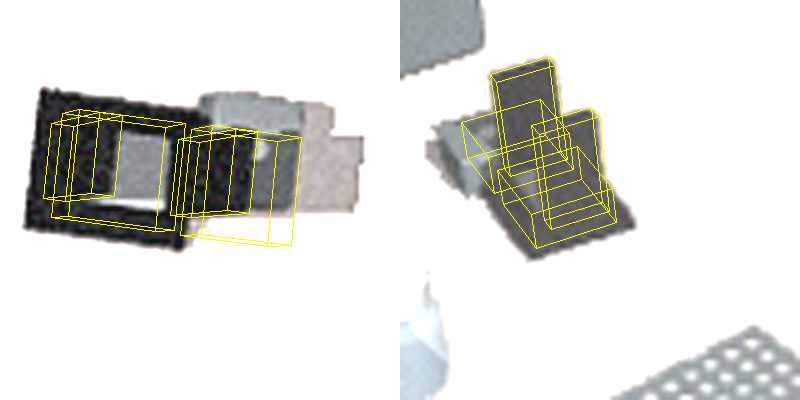

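servo_tool:
  targets:
    - {"x":-0.8,"y":-0.2,"z":0.03,"roll":-0.3,"jaw":0}
    - {"x":-0.8,"y":-0.2,"z":0.03,"roll":-0.3,"jaw":0}
    - {"x":-0.8,"y":-0.2,"z":0.03,"roll":-0.3,"jaw":0}
    - {"x":-0.8,"y":-0.2,"z":0.03,"roll":-0.3,"jaw":0}
    - {"x":-0.8,"y":-0.2,"z":0.03,"roll":-0.5565,"jaw":0}
    - {"x":-0.8,"y":-0.2,"z":0.03,"roll":-0.5565,"jaw":0}
    - {"x":-0.8,"y":-0.2,"z":0.03,"roll":-0.5565,"jaw":0}
    - {"x":-0.8,"y":-0.2,"z":0.03,"roll":-0.5565,"jaw":0}
    - {"x":-0.8,"y":-0.2,"z":0.03,"roll":-0.5565,"jaw":0}
    - {"x":-0.8,"y":-0.2,"z":0.03,"roll":-0.5565,"jaw":0}
    - {"x":-0.8,"y":-0.2,"z":0.03,"roll":-0.5565,"jaw":0}
  grip_force: 15

```text
clock: 1.72
tool_pos: [0.3926, 0.4107, 0.2056]
tcp_rot: [[-0.15, -0.989, -0.0], [-0.989, 0.15, -0.0], [0.0, 0.0, -1.0]]
force: [-1.1, -0.0, -0.6]
gripper_width: 0.046
grasp_force: 0.0
```

```bash
python3 -c "
from h import *
rows([ring(.128,81.45,.2,90),ring(.128,81.45,.062,90)])"
```

```text
at [0.3926 0.4107 0.2056] th 171.37
{"x":0.2399,"y":-0.5473,"z":0.0185,"roll":-0.0004}
{"x":0.2399,"y":-0.5474,"z":0.4785,"roll":-0.0004}
```

Move over the post, lower, close.

servo_tool:
  targets:
    - {"x":0.24,"y":-0.547,"z":0.02,"jaw":0}
    - {"x":0.24,"y":-0.547,"z":0.02,"jaw":0}
    - {"x":0.24,"y":-0.547,"z":0.02,"jaw":0}
    - {"x":0.24,"y":-0.547,"z":0.02,"jaw":0}
    - {"x":0.24,"y":-0.547,"z":0.15,"jaw":0}
    - {"x":0.24,"y":-0.547,"z":0.3,"jaw":0}
    - {"x":0.24,"y":-0.547,"z":0.4,"jaw":0}
    - {"x":0.24,"y":-0.547,"z":0.478,"jaw":0}
    - {"x":0.24,"y":-0.547,"z":0.478,"jaw":-0.5}
    - {"x":0.24,"y":-0.547,"z":0.478,"jaw":-0.8}
    - {"x":0.24,"y":-0.547,"z":0.478,"jaw":-0.8}
    - {"x":0.24,"y":-0.547,"z":0.478,"jaw":-0.8}

```text
validation failed for argument at $.ta...
```

```bash
python3 -c "
from h import *
print(robot.state()['force'])
rows([ring(.128,81.45-112.45*i/33,.062,90) for i in range(1,13)])"
```

```text
[-1.1137 -0.0165 -0.6044]
at [0.3926 0.4107 0.2056] th 171.37
{"x":0.2406,"y":-0.5728,"z":0.4785,"roll":0.0185}
{"x":0.2428,"y":-0.5980,"z":0.4785,"roll":0.0374}
{"x":0.2466,"y":-0.6231,"z":0.4785,"roll":0.0563}
{"x":0.2518,"y":-0.6480,"z":0.4785,"roll":0.0753}
{"x":0.2584,"y":-0.6724,"z":0.4785,"roll":0.0942}
{"x":0.2666,"y":-0.6965,"z":0.4785,"roll":0.1131}
{"x":0.2761,"y":-0.7200,"z":0.4785,"roll":0.1321}
{"x":0.2870,"y":-0.7429,"z":0.4785,"roll":0.1510}
{"x":0.2993,"y":-0.7651,"z":0.4785,"roll":0.1699}
{"x":0.3128,"y":-0.7865,"z":0.4785,"roll":0.1889}
{"x":0.3276,"y":-0.8072,"z":0.4785,"roll":0.2078}
{"x":0.3436,"y":-0.8268,"z":0.4785,"roll":0.2267}
```

servo_tool:
  targets:
    - {"x":0.24,"y":-0.547,"z":0.02,"roll":0,"jaw":0}
    - {"x":0.24,"y":-0.547,"z":0.02,"roll":0,"jaw":0}
    - {"x":0.24,"y":-0.547,"z":0.02,"roll":0,"jaw":0}
    - {"x":0.24,"y":-0.547,"z":0.02,"roll":0,"jaw":0}
    - {"x":0.24,"y":-0.547,"z":0.15,"roll":0,"jaw":0}
    - {"x":0.24,"y":-0.547,"z":0.3,"roll":0,"jaw":0}
    - {"x":0.24,"y":-0.547,"z":0.4,"roll":0,"jaw":0}
    - {"x":0.24,"y":-0.547,"z":0.478,"roll":0,"jaw":0}
    - {"x":0.24,"y":-0.547,"z":0.478,"roll":0,"jaw":-0.5}
    - {"x":0.24,"y":-0.547,"z":0.478,"roll":0,"jaw":-0.8}
    - {"x":0.24,"y":-0.547,"z":0.478,"roll":0,"jaw":-0.8}
    - {"x":0.24,"y":-0.547,"z":0.478,"roll":0,"jaw":-0.8}
  grip_force: 15

```text
clock: 3.22
tool_pos: [0.5448, 0.3157, 0.0637]
tcp_rot: [[-0.149, -0.989, 0.002], [-0.989, 0.149, 0.001], [-0.001, -0.002, -1.0]]
force: [-1.2, 0.3, 2.8]
gripper_width: 0.0136
grasp_force: 15.0
```

```bash
python3 -c "
from h import *
print(robot.state()['force'])
rows([ring(.128,81.45-112.45*i/33,.062,90) for i in range(1,12)])"
```

```text
[-1.1965  0.3409  2.8023]
at [0.5448 0.3157 0.0637] th 171.43
{"x":0.0037,"y":-0.0234,"z":0.0057,"roll":0.0188}
{"x":0.0059,"y":-0.0487,"z":0.0057,"roll":0.0378}
{"x":0.0097,"y":-0.0738,"z":0.0058,"roll":0.0567}
{"x":0.0149,"y":-0.0986,"z":0.0058,"roll":0.0756}
{"x":0.0216,"y":-0.1231,"z":0.0058,"roll":0.0946}
{"x":0.0298,"y":-0.1471,"z":0.0058,"roll":0.1135}
{"x":0.0393,"y":-0.1706,"z":0.0059,"roll":0.1324}
{"x":0.0502,"y":-0.1935,"z":0.0059,"roll":0.1514}
{"x":0.0625,"y":-0.2157,"z":0.0059,"roll":0.1703}
{"x":0.0761,"y":-0.2372,"z":0.0059,"roll":0.1892}
{"x":0.0909,"y":-0.2578,"z":0.0059,"roll":0.2082}
```

servo_tool:
  targets:
    - {"x":0.001,"y":-0.013,"z":0,"roll":0.01,"jaw":-0.8}
    - {"x":0.003,"y":-0.03,"z":0,"roll":0.024,"jaw":-0.8}
    - {"x":0.006,"y":-0.0487,"z":0,"roll":0.0378,"jaw":-0.8}
    - {"x":0.0097,"y":-0.0738,"z":0,"roll":0.0567,"jaw":-0.8}
    - {"x":0.0149,"y":-0.0986,"z":0,"roll":0.0756,"jaw":-0.8}
    - {"x":0.0216,"y":-0.1231,"z":0,"roll":0.0946,"jaw":-0.8}
    - {"x":0.0298,"y":-0.1471,"z":0,"roll":0.1135,"jaw":-0.8}
    - {"x":0.0393,"y":-0.1706,"z":0,"roll":0.1324,"jaw":-0.8}
    - {"x":0.0502,"y":-0.1935,"z":0,"roll":0.1514,"jaw":-0.8}
    - {"x":0.0625,"y":-0.2157,"z":0,"roll":0.1703,"jaw":-0.8}
    - {"x":0.0761,"y":-0.2372,"z":0,"roll":0.1892,"jaw":-0.8}
    - {"x":0.0909,"y":-0.2578,"z":0,"roll":0.2082,"jaw":-0.8}
  grip_force: 15

```text
clock: 4.72
tool_pos: [0.618, 0.2768, 0.0637]
tcp_rot: [[-0.722, -0.692, 0.002], [-0.692, 0.722, 0.001], [-0.002, -0.001, -1.0]]
force: [-1.9, 0.7, 6.1]
gripper_width: 0.0137
grasp_force: 15.0
```

```bash
python3 -c "
from h import *
print(robot.state()['force'])
rows([ring(.128,81.45-112.45*i/33,.062,90) for i in range(12,24)])"
```

```text
[-1.9493  0.7399  6.1059]
at [0.618  0.2768 0.0637] th 133.80
{"x":0.0016,"y":-0.0227,"z":0.0057,"roll":0.0180}
{"x":0.0037,"y":-0.0480,"z":0.0057,"roll":0.0369}
{"x":0.0074,"y":-0.0731,"z":0.0057,"roll":0.0559}
{"x":0.0126,"y":-0.0979,"z":0.0057,"roll":0.0748}
{"x":0.0192,"y":-0.1224,"z":0.0057,"roll":0.0937}
{"x":0.0273,"y":-0.1465,"z":0.0057,"roll":0.1127}
{"x":0.0368,"y":-0.1700,"z":0.0058,"roll":0.1316}
{"x":0.0477,"y":-0.1929,"z":0.0058,"roll":0.1505}
{"x":0.0599,"y":-0.2151,"z":0.0057,"roll":0.1694}
{"x":0.0734,"y":-0.2366,"z":0.0057,"roll":0.1884}
{"x":0.0882,"y":-0.2572,"z":0.0057,"roll":0.2073}
{"x":0.1042,"y":-0.2770,"z":0.0057,"roll":0.2262}
```

servo_tool:
  targets:
    - {"x":0.0016,"y":-0.0227,"z":0,"roll":0.018,"jaw":-0.8}
    - {"x":0.0037,"y":-0.048,"z":0,"roll":0.0369,"jaw":-0.8}
    - {"x":0.0074,"y":-0.0731,"z":0,"roll":0.0559,"jaw":-0.8}
    - {"x":0.0126,"y":-0.0979,"z":0,"roll":0.0748,"jaw":-0.8}
    - {"x":0.0192,"y":-0.1224,"z":0,"roll":0.0937,"jaw":-0.8}
    - {"x":0.0273,"y":-0.1465,"z":0,"roll":0.1127,"jaw":-0.8}
    - {"x":0.0368,"y":-0.17,"z":0,"roll":0.1316,"jaw":-0.8}
    - {"x":0.0477,"y":-0.1929,"z":0,"roll":0.1505,"jaw":-0.8}
    - {"x":0.0599,"y":-0.2151,"z":0,"roll":0.1694,"jaw":-0.8}
    - {"x":0.0734,"y":-0.2366,"z":0,"roll":0.1884,"jaw":-0.8}
    - {"x":0.0882,"y":-0.2572,"z":0,"roll":0.2073,"jaw":-0.8}
    - {"x":0.1042,"y":-0.277,"z":0,"roll":0.2262,"jaw":-0.8}
  grip_force: 15

```text
clock: 6.22
tool_pos: [0.6527, 0.195, 0.0636]
tcp_rot: [[-0.999, -0.054, 0.002], [-0.054, 0.999, 0.0], [-0.002, 0.0, -1.0]]
force: [-2.1, 1.9, 7.1]
gripper_width: 0.0134
grasp_force: 15.0
```

```bash
python3 -c "
from h import *
print(robot.state()['force'])
rows([ring(.128,81.45-112.45*i/33,.062,90) for i in range(24,34)])"
```

```text
[-2.0823  1.9257  7.0814]
at [0.6527 0.195  0.0636] th 93.08
{"x":0.0001,"y":-0.0249,"z":0.0055,"roll":0.0190}
{"x":0.0024,"y":-0.0502,"z":0.0055,"roll":0.0379}
{"x":0.0061,"y":-0.0753,"z":0.0054,"roll":0.0568}
{"x":0.0114,"y":-0.1001,"z":0.0054,"roll":0.0758}
{"x":0.0181,"y":-0.1245,"z":0.0054,"roll":0.0947}
{"x":0.0262,"y":-0.1486,"z":0.0054,"roll":0.1136}
{"x":0.0358,"y":-0.1721,"z":0.0054,"roll":0.1326}
{"x":0.0468,"y":-0.1950,"z":0.0053,"roll":0.1515}
{"x":0.0590,"y":-0.2171,"z":0.0053,"roll":0.1704}
{"x":0.0726,"y":-0.2386,"z":0.0053,"roll":0.1894}
```

servo_tool:
  targets:
    - {"x":0.0001,"y":-0.0249,"z":0,"roll":0.019,"jaw":-0.8}
    - {"x":0.0024,"y":-0.0502,"z":0,"roll":0.0379,"jaw":-0.8}
    - {"x":0.0061,"y":-0.0753,"z":0,"roll":0.0568,"jaw":-0.8}
    - {"x":0.0114,"y":-0.1001,"z":0,"roll":0.0758,"jaw":-0.8}
    - {"x":0.0181,"y":-0.1245,"z":0,"roll":0.0947,"jaw":-0.8}
    - {"x":0.0262,"y":-0.1486,"z":0,"roll":0.1136,"jaw":-0.8}
    - {"x":0.0358,"y":-0.1721,"z":0,"roll":0.1326,"jaw":-0.8}
    - {"x":0.0468,"y":-0.195,"z":0,"roll":0.1515,"jaw":-0.8}
    - {"x":0.059,"y":-0.2171,"z":0,"roll":0.1704,"jaw":-0.8}
    - {"x":0.0726,"y":-0.2386,"z":0,"roll":0.1894,"jaw":-0.8}
    - {"x":0.0726,"y":-0.2386,"z":0,"roll":0.1894,"jaw":-0.8}
    - {"x":0.0726,"y":-0.2386,"z":0,"roll":0.1894,"jaw":-0.8}
  grip_force: 15

```text
clock: 7.72
tool_pos: [0.6345, 0.1221, 0.0636]
tcp_rot: [[-0.858, 0.513, 0.0], [0.513, 0.858, -0.0], [-0.0, 0.0, -1.0]]
force: [-4.6, 1.2, 7.8]
gripper_width: 0.0134
grasp_force: 15.0
```

servo_tool:
  targets:
    - {"x":0,"y":0,"z":0,"roll":0,"jaw":0}
    - {"x":0,"y":0,"z":0,"roll":0,"jaw":0}
    - {"x":0,"y":0,"z":0,"roll":0,"jaw":0}
    - {"x":0,"y":0,"z":-0.1,"roll":0,"jaw":0}
    - {"x":0,"y":0,"z":-0.25,"roll":0,"jaw":0}
    - {"x":0,"y":0,"z":-0.45,"roll":0,"jaw":0}
    - {"x":0,"y":-0.2,"z":-0.5,"roll":0,"jaw":0.5}
    - {"x":0,"y":-0.4,"z":-0.5,"roll":0.04,"jaw":1}
    - {"x":0,"y":-0.6,"z":-0.5,"roll":0.1,"jaw":1}
    - {"x":0,"y":-0.8,"z":-0.5,"roll":0.16,"jaw":1}
    - {"x":0,"y":-0.8,"z":-0.5,"roll":0.2,"jaw":1}
    - {"x":0,"y":-0.8,"z":-0.5,"roll":0.25,"jaw":1}

```text
clock: 9.22
tool_pos: [0.5107, -0.0846, 0.2122]
tcp_rot: [[-0.238, 0.971, 0.0], [0.971, 0.238, -0.0], [-0.0, 0.0, -1.0]]
force: [-0.1, 0.2, 0.2]
gripper_width: 0.0921
grasp_force: 0.0
```

Run:
```python
from h import *
r=cam(); s=cam("scene"); cv2.imwrite("pics/top1.png",r["pixels"])
o=np.zeros((520,800,3),np.uint8); o[:520,:480]=crop(r["pixels"],150,140,120,130,4); o[:320,480:]=crop(s["pixels"],230,150,128,128,2.5)
cv2.imwrite("pics/z3.png",o)
```

```text
(no output)
```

View pics/z3.png

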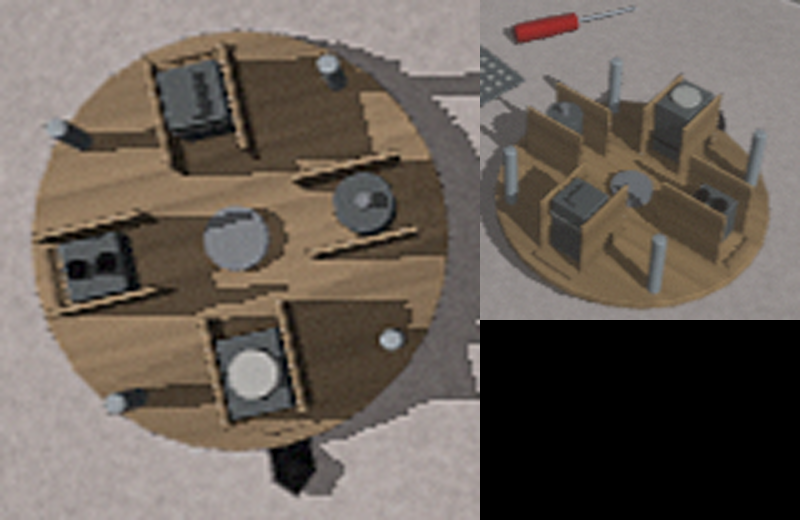

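The dial is now at crop (253,374), posts at (330,65), (392,340), (118,403), (58,130), and the bricks are all upright.

```bash
sed -i 's/^r=cam()/from h import *\nr=cam()/' s1.py; python3 - <<'E' | sed -n '/=====/,$p'
from s1 import *
print("=====")
po=w(r,cA([(330,65),(392,340),(118,403),(58,130)]),.105); c=po.mean(0)
print(c,np.degrees(np.arctan2(*(po-c).T[::-1])))
h=w(r,cA([(253,374)]),.104)[0]; print("hub",h,np.linalg.norm(h-c),np.degrees(np.arctan2(*(h-c)[::-1])))
a=np.radians(-166); H=np.array([.5251,.1883])+.092*np.array([np.cos(a),np.sin(a)])
print(H); rows([(*h,.2,14),(*h,.05,14)])
E
```

```text
=====
[0.5245 0.1877] [ -31.0257 -121.1651  149.1358   59.1614]
hub [0.4357 0.167 ] 0.09114328842286 -166.87550000892674
[0.4358 0.166 ]
at [ 0.5111 -0.0837  0.2121] th 14.33
{"x":0.8717,"y":-0.0366,"z":0.0404,"roll":0.0018}
{"x":0.8717,"y":-0.0365,"z":0.5404,"roll":0.0018}
```

servo_tool:
  targets:
    - {"x":0.3,"y":-0.012,"z":0.04,"roll":0,"jaw":1}
    - {"x":0.6,"y":-0.024,"z":0.04,"roll":0,"jaw":1}
    - {"x":0.872,"y":-0.037,"z":0.04,"roll":0.002,"jaw":1}
    - {"x":0.872,"y":-0.037,"z":0.04,"roll":0.002,"jaw":1}
    - {"x":0.872,"y":-0.037,"z":0.04,"roll":0.002,"jaw":1}
    - {"x":0.872,"y":-0.037,"z":0.04,"roll":0.002,"jaw":1}
    - {"x":0.872,"y":-0.037,"z":0.2,"roll":0.002,"jaw":1}
    - {"x":0.872,"y":-0.037,"z":0.3,"roll":0.002,"jaw":1}
  grip_force: 25

```text
clock: 10.42
tool_pos: [0.4365, 0.1655, 0.1205]
tcp_rot: [[-0.237, 0.971, -0.001], [0.971, 0.237, -0.001], [-0.0, -0.001, -1.0]]
force: [1.0, -0.3, -0.4]
gripper_width: 0.0921
grasp_force: 0.0
```

```bash
python3 -c "
from h import *
print(robot.state()['force'])
rows([(.4357,.1665,.05,14)])"
```

```text
[ 1.0179 -0.2593 -0.4205]
at [0.4365 0.1655 0.1205] th 13.73
{"x":0.0040,"y":-0.0014,"z":0.2351,"roll":-0.0015}
```

servo_tool:
  targets:
    - {"x":0.002,"y":-0.001,"z":0.1,"roll":0,"jaw":1}
    - {"x":0.002,"y":-0.001,"z":0.18,"roll":0,"jaw":1}
    - {"x":0.002,"y":-0.001,"z":0.235,"roll":0,"jaw":1}
    - {"x":0.002,"y":-0.001,"z":0.235,"roll":0,"jaw":0.6}
    - {"x":0.002,"y":-0.001,"z":0.235,"roll":0,"jaw":0.3}
    - {"x":0.002,"y":-0.001,"z":0.235,"roll":0,"jaw":0}
    - {"x":0.002,"y":-0.001,"z":0.235,"roll":0,"jaw":0}
    - {"x":0.002,"y":-0.001,"z":0.235,"roll":0,"jaw":0}
    - {"x":0.002,"y":-0.001,"z":0.235,"roll":0,"jaw":0}
  grip_force: 25

```text
clock: 11.55
tool_pos: [0.4362, 0.1678, 0.0523]
tcp_rot: [[-0.239, 0.971, 0.0], [0.971, 0.239, -0.0], [-0.0, 0.0, -1.0]]
force: [-2.4, -0.1, 6.2]
gripper_width: 0.0518
grasp_force: 25.0
```

servo_tool:
  targets:
    - {"x":0,"y":0,"z":-0.04,"roll":0,"jaw":0}
    - {"x":0,"y":0,"z":-0.1,"roll":0,"jaw":0}
    - {"x":0,"y":0,"z":-0.18,"roll":0,"jaw":0}
    - {"x":0,"y":0,"z":-0.26,"roll":0,"jaw":0}
    - {"x":0,"y":0,"z":-0.34,"roll":0,"jaw":0}
    - {"x":0,"y":0,"z":-0.42,"roll":0,"jaw":0}
    - {"x":0,"y":0,"z":-0.48,"roll":0,"jaw":0}
    - {"x":0,"y":0,"z":-0.5,"roll":0,"jaw":0}
    - {"x":0,"y":0,"z":-0.5,"roll":0,"jaw":0}

```text
clock: 12.68
tool_pos: [0.4358, 0.1678, 0.2016]
tcp_rot: [[-0.239, 0.971, 0.0], [0.971, 0.239, 0.0], [0.0, 0.0, -1.0]]
force: [-0.3, 0.8, -3.2]
gripper_width: 0.0513
grasp_force: 25.0
```

```bash
python3 -c "
from h import *
s=robot.state();print(s['gripper_width'],s['grasp_force'],s['force'])
rows([(.552,-.102,.2,83.5)])"
```

```text
0.051315619047359026 24.999605119228363 [-0.2874  0.8057 -3.2302]
at [0.4358 0.1678 0.2016] th 13.80
{"x":-0.9657,"y":0.1616,"z":0.0054,"roll":-0.3872}
```

servo_tool:
  targets:
    - {"x":-0.06,"y":0.01,"z":0,"roll":-0.02,"jaw":0}
    - {"x":-0.15,"y":0.025,"z":0,"roll":-0.055,"jaw":0}
    - {"x":-0.25,"y":0.04,"z":0,"roll":-0.1,"jaw":0}
    - {"x":-0.36,"y":0.06,"z":0,"roll":-0.145,"jaw":0}
    - {"x":-0.47,"y":0.08,"z":0,"roll":-0.19,"jaw":0}
    - {"x":-0.58,"y":0.095,"z":0,"roll":-0.235,"jaw":0}
    - {"x":-0.69,"y":0.115,"z":0,"roll":-0.28,"jaw":0}
    - {"x":-0.79,"y":0.13,"z":0,"roll":-0.32,"jaw":0}
    - {"x":-0.88,"y":0.147,"z":0,"roll":-0.355,"jaw":0}
    - {"x":-0.94,"y":0.157,"z":0,"roll":-0.38,"jaw":0}
    - {"x":-0.966,"y":0.162,"z":0,"roll":-0.387,"jaw":0}
    - {"x":-0.966,"y":0.162,"z":0,"roll":-0.387,"jaw":0}

```text
clock: 14.18
tool_pos: [0.5518, -0.1019, 0.2009]
tcp_rot: [[-0.993, 0.115, -0.001], [0.115, 0.993, 0.001], [0.001, 0.001, -1.0]]
force: [0.3, 0.3, -2.1]
gripper_width: 0.0519
grasp_force: 25.0
```

```bash
python3 -c "
from h import *
s=robot.state();print(s['gripper_width'],s['grasp_force'],s['force'])
rows([(.552,-.102,.04,83.5),(.552,-.102,.0265,83.5)])"
```

```text
0.05186803840265078 24.999462962150574 [ 0.2685  0.2548 -2.133 ]
at [ 0.5518 -0.1019  0.2009] th 83.38
{"x":-0.0013,"y":-0.0006,"z":0.5363,"roll":-0.0006}
{"x":-0.0014,"y":-0.0006,"z":0.5813,"roll":-0.0006}
```

servo_tool:
  targets:
    - {"x":0,"y":0,"z":0.08,"roll":0,"jaw":0}
    - {"x":0,"y":0,"z":0.18,"roll":0,"jaw":0}
    - {"x":0,"y":0,"z":0.28,"roll":0,"jaw":0}
    - {"x":0,"y":0,"z":0.38,"roll":0,"jaw":0}
    - {"x":0,"y":0,"z":0.46,"roll":0,"jaw":0}
    - {"x":0,"y":0,"z":0.52,"roll":0,"jaw":0}
    - {"x":0,"y":0,"z":0.55,"roll":0,"jaw":0}
    - {"x":0,"y":0,"z":0.56,"roll":0,"jaw":0}
    - {"x":0,"y":0,"z":0.57,"roll":0,"jaw":0}
    - {"x":0,"y":0,"z":0.58,"roll":0,"jaw":0}
    - {"x":0,"y":0,"z":0.58,"roll":0,"jaw":0}

```text
clock: 15.55
tool_pos: [0.5523, -0.1021, 0.0278]
tcp_rot: [[-0.993, 0.114, 0.0], [0.114, 0.993, -0.0], [-0.0, -0.0, -1.0]]
force: [-0.3, -0.6, -1.4]
gripper_width: 0.0517
grasp_force: 25.0
```

servo_tool:
  targets:
    - {"x":0,"y":0,"z":0.003,"roll":0,"jaw":0}
    - {"x":0,"y":0,"z":0.006,"roll":0,"jaw":0}
    - {"x":0,"y":0,"z":0.006,"roll":0,"jaw":0}

```text
clock: 15.92
tool_pos: [0.5525, -0.1022, 0.0263]
tcp_rot: [[-0.994, 0.114, 0.0], [0.114, 0.994, -0.0], [-0.0, -0.0, -1.0]]
force: [0.2, -0.7, 1.1]
gripper_width: 0.052
grasp_force: 25.0
```

servo_tool:
  targets:
    - {"x":0,"y":0,"z":0.002,"roll":0,"jaw":0.2}
    - {"x":0,"y":0,"z":0.002,"roll":0,"jaw":0.4}
    - {"x":0,"y":0,"z":0.002,"roll":0,"jaw":1}
    - {"x":0,"y":0,"z":0.002,"roll":0,"jaw":1}
    - {"x":0,"y":0,"z":0.002,"roll":0,"jaw":1}
    - {"x":0,"y":0,"z":-0.1,"roll":0,"jaw":1}
    - {"x":0,"y":0,"z":-0.25,"roll":0,"jaw":1}
    - {"x":0,"y":0,"z":-0.4,"roll":0,"jaw":1}
    - {"x":0,"y":0,"z":-0.5,"roll":0,"jaw":1}

```text
clock: 17.05
tool_pos: [0.553, -0.1023, 0.1785]
tcp_rot: [[-0.993, 0.114, 0.003], [0.114, 0.994, -0.001], [-0.003, -0.001, -1.0]]
force: [0.5, 0.6, -0.2]
gripper_width: 0.0919
grasp_force: 0.0
```

servo_tool:
  targets:
    - {"x":0.3,"y":0.1,"z":-0.1,"roll":0.06,"jaw":1}
    - {"x":0.5,"y":0.1,"z":-0.1,"roll":0.12,"jaw":1}
    - {"x":0.7,"y":0.1,"z":-0.1,"roll":0.18,"jaw":1}
    - {"x":0.7,"y":0.1,"z":-0.1,"roll":0.24,"jaw":1}
    - {"x":0.7,"y":0.1,"z":-0.1,"roll":0.3,"jaw":1}
    - {"x":0.7,"y":0.1,"z":-0.1,"roll":0.36,"jaw":1}
    - {"x":0.7,"y":0.1,"z":-0.1,"roll":0.42,"jaw":1}
    - {"x":0.7,"y":0.1,"z":-0.1,"roll":0.48,"jaw":1}
    - {"x":0.7,"y":0.1,"z":-0.1,"roll":0.5,"jaw":1}

```text
clock: 18.18
tool_pos: [0.347, -0.0483, 0.206]
tcp_rot: [[0.117, 0.993, 0.0], [0.993, -0.117, -0.0], [-0.0, 0.0, -1.0]]
force: [0.2, 0.9, 0.4]
gripper_width: 0.0919
grasp_force: 0.0
```

Run:
```python
from h import *
r=cam(); s=cam("scene"); 
o=np.zeros((520,800,3),np.uint8); o[:400,:400]=crop(r["pixels"],280,160,80,80,5); o[:400,400:]=crop(s["pixels"],180,120,80,80,5)
cv2.imwrite("pics/z4.png",o[:400])
```

```text
(no output)
```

View pics/z4.png

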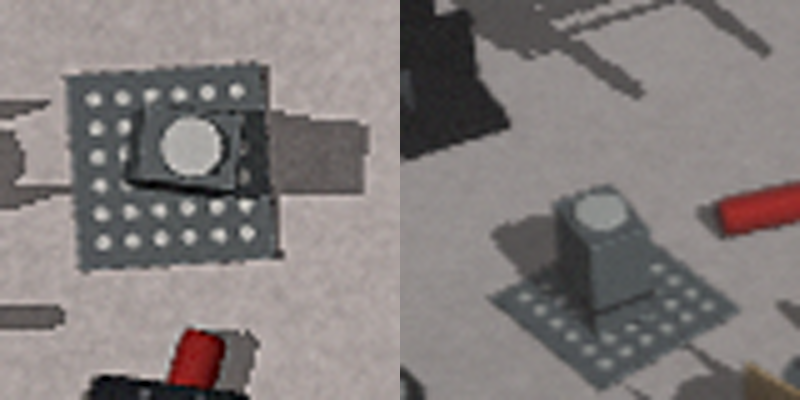

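The hub stands upright on the plate, with its dial at top-image pixel (317.6,188.8).

Run:
```python
from h import *
r=cam(); print("hub",w(r,[(317.6,188.8)],.078))
rows([(.5525,-.1022,.2,-6.5),(.5525,-.1022,.034,-6.5)])
```

```text
hub [[ 0.5544 -0.1006]]
at [ 0.347  -0.0483  0.2059] th -6.46
{"x":-0.1013,"y":0.7009,"z":0.0200,"roll":0.0002}
{"x":-0.1012,"y":0.7008,"z":0.5733,"roll":0.0002}
```

servo_tool:
  targets:
    - {"x":-0.03,"y":0.2,"z":0.02,"roll":0,"jaw":1}
    - {"x":-0.06,"y":0.4,"z":0.02,"roll":0,"jaw":1}
    - {"x":-0.09,"y":0.58,"z":0.02,"roll":0,"jaw":1}
    - {"x":-0.101,"y":0.702,"z":0.02,"roll":0,"jaw":1}
    - {"x":-0.101,"y":0.702,"z":0.02,"roll":0,"jaw":1}
    - {"x":-0.101,"y":0.702,"z":0.05,"roll":0,"jaw":1}
    - {"x":-0.101,"y":0.702,"z":0.2,"roll":0,"jaw":1}
    - {"x":-0.101,"y":0.702,"z":0.35,"roll":0,"jaw":1}
    - {"x":-0.101,"y":0.702,"z":0.48,"roll":0,"jaw":1}
    - {"x":-0.101,"y":0.702,"z":0.56,"roll":0,"jaw":1}
    - {"x":-0.101,"y":0.702,"z":0.573,"roll":0,"jaw":1}
    - {"x":-0.101,"y":0.702,"z":0.573,"roll":0,"jaw":1}
  grip_force: 40

```text
clock: 19.82
tool_pos: [0.5527, -0.1025, 0.0348]
tcp_rot: [[0.114, 0.994, 0.001], [0.994, -0.114, -0.0], [-0.0, 0.001, -1.0]]
force: [1.1, -0.2, 0.2]
gripper_width: 0.0917
grasp_force: 0.0
```

servo_tool:
  targets:
    - {"x":0,"y":0,"z":0,"roll":0,"jaw":0.6}
    - {"x":0,"y":0,"z":0,"roll":0,"jaw":0.2}
    - {"x":0,"y":0,"z":0,"roll":0,"jaw":-0.3}
    - {"x":0,"y":0,"z":0,"roll":0,"jaw":-0.3}
    - {"x":0,"y":0,"z":0,"roll":0,"jaw":-0.3}
    - {"x":0,"y":0,"z":0,"roll":0,"jaw":-0.3}
  grip_force: 40

```text
clock: 20.58
tool_pos: [0.5529, -0.1025, 0.034]
tcp_rot: [[0.114, 0.993, 0.0], [0.993, -0.114, -0.0], [-0.0, 0.0, -1.0]]
force: [1.0, 0.7, 0.1]
gripper_width: 0.0399
grasp_force: 40.0
```

servo_tool:
  targets:
    - {"x":0,"y":0,"z":-0.03,"roll":0,"jaw":-0.3}
    - {"x":0,"y":0,"z":-0.1,"roll":0,"jaw":-0.3}
    - {"x":0,"y":0,"z":-0.2,"roll":0,"jaw":-0.3}
    - {"x":0,"y":0,"z":-0.3,"roll":0,"jaw":-0.3}
    - {"x":0,"y":0,"z":-0.4,"roll":0,"jaw":-0.3}
    - {"x":0,"y":0,"z":-0.45,"roll":0,"jaw":-0.3}
    - {"x":0,"y":0,"z":-0.45,"roll":0,"jaw":-0.3}

```text
clock: 21.45
tool_pos: [0.5533, -0.1026, 0.1699]
tcp_rot: [[0.114, 0.993, 0.002], [0.993, -0.114, -0.001], [-0.001, 0.002, -1.0]]
force: [0.6, 0.1, -2.2]
gripper_width: 0.04
grasp_force: 40.0
```

Run:
```python
from h import *
rows([(.5365,-.3475,.17,-6.5)])
```

```text
at [ 0.5533 -0.1026  0.1699] th -6.54
{"x":-0.8173,"y":0.0371,"z":0.0002,"roll":-0.0002}
```

servo_tool:
  targets:
    - {"x":-0.05,"y":0.002,"z":0,"roll":0,"jaw":-0.3}
    - {"x":-0.13,"y":0.006,"z":0,"roll":0,"jaw":-0.3}
    - {"x":-0.23,"y":0.01,"z":0,"roll":0,"jaw":-0.3}
    - {"x":-0.34,"y":0.015,"z":0,"roll":0,"jaw":-0.3}
    - {"x":-0.45,"y":0.02,"z":0,"roll":0,"jaw":-0.3}
    - {"x":-0.56,"y":0.025,"z":0,"roll":0,"jaw":-0.3}
    - {"x":-0.66,"y":0.03,"z":0,"roll":0,"jaw":-0.3}
    - {"x":-0.74,"y":0.033,"z":0,"roll":0,"jaw":-0.3}
    - {"x":-0.8,"y":0.036,"z":0,"roll":0,"jaw":-0.3}
    - {"x":-0.817,"y":0.037,"z":0,"roll":0,"jaw":-0.3}
    - {"x":-0.817,"y":0.037,"z":0,"roll":0,"jaw":-0.3}
    - {"x":-0.817,"y":0.037,"z":0,"roll":0,"jaw":-0.3}

```text
clock: 22.95
tool_pos: [0.5362, -0.3463, 0.169]
tcp_rot: [[0.113, 0.994, -0.0], [0.994, -0.113, 0.0], [0.0, -0.0, -1.0]]
force: [-0.3, 1.2, -2.2]
gripper_width: 0.04
grasp_force: 40.0
```

servo_tool:
  targets:
    - {"x":0,"y":0,"z":0.05,"roll":0,"jaw":-0.3}
    - {"x":0,"y":0,"z":0.1,"roll":0,"jaw":-0.3}
    - {"x":0,"y":0,"z":0.12,"roll":0,"jaw":-0.3}
    - {"x":0,"y":0,"z":0.12,"roll":0,"jaw":-0.3}

```text
clock: 23.45
tool_pos: [0.5355, -0.3467, 0.1319]
tcp_rot: [[0.114, 0.994, -0.001], [0.994, -0.114, 0.001], [0.001, -0.002, -1.0]]
force: [-0.0, -0.7, -2.2]
gripper_width: 0.0401
grasp_force: 40.0
```

Run:
```python
from h import *
rows([(.5365,-.3475,.09,-6.5)])
r=cam(); s=cam("scene"); 
o=np.zeros((400,800,3),np.uint8); o[:,:400]=crop(r["pixels"],375,155,80,80,5); o[:,400:]=crop(s["pixels"],145,80,80,80,5)
cv2.imwrite("pics/z5.png",cv2.convertScaleAbs(o,alpha=1.6,beta=10))
```

```text
at [ 0.5355 -0.3467  0.1319] th -6.54
{"x":-0.0024,"y":0.0040,"z":0.1395,"roll":-0.0002}
```

View pics/z5.png

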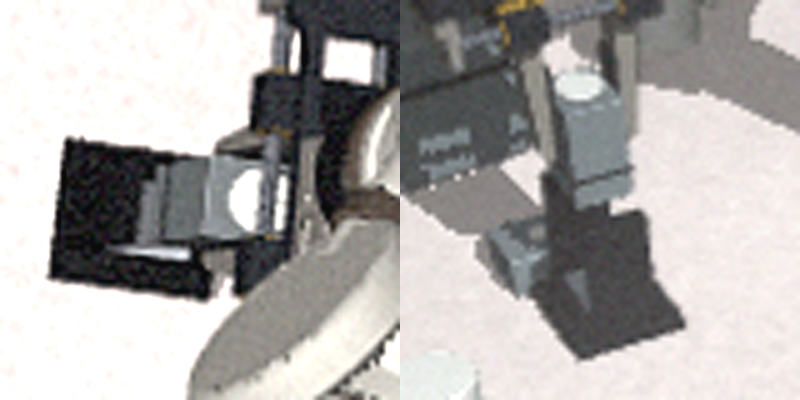

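The hub hangs lined up above the dock's cheeks in both views. I'll lower it gently, watching the force.

servo_tool:
  targets:
    - {"x":-0.002,"y":0.003,"z":0.02,"roll":0,"jaw":-0.3}
    - {"x":-0.002,"y":0.003,"z":0.05,"roll":0,"jaw":-0.3}
    - {"x":-0.002,"y":0.003,"z":0.08,"roll":0,"jaw":-0.3}
    - {"x":-0.002,"y":0.003,"z":0.11,"roll":0,"jaw":-0.3}
    - {"x":-0.002,"y":0.003,"z":0.14,"roll":0,"jaw":-0.3}
    - {"x":-0.002,"y":0.003,"z":0.17,"roll":0,"jaw":-0.3}
    - {"x":-0.002,"y":0.003,"z":0.18,"roll":0,"jaw":-0.3}
    - {"x":-0.002,"y":0.003,"z":0.18,"roll":0,"jaw":-0.3}

```text
clock: 24.55
tool_pos: [0.5367, -0.3478, 0.0788]
tcp_rot: [[0.114, 0.994, -0.0], [0.994, -0.114, 0.0], [0.0, -0.0, -1.0]]
force: [0.3, -0.7, -1.3]
gripper_width: 0.0398
grasp_force: 40.0
```

servo_tool:
  targets:
    - {"x":0,"y":0,"z":0.02,"roll":0,"jaw":-0.3}
    - {"x":0,"y":0,"z":0.04,"roll":0,"jaw":-0.3}
    - {"x":0,"y":0,"z":0.055,"roll":0,"jaw":-0.3}
    - {"x":0,"y":0,"z":0.065,"roll":0,"jaw":-0.3}
    - {"x":0,"y":0,"z":0.07,"roll":0,"jaw":-0.3}
    - {"x":0,"y":0,"z":0.07,"roll":0,"jaw":-0.3}

```text
clock: 25.3
tool_pos: [0.5367, -0.3479, 0.058]
tcp_rot: [[0.114, 0.993, -0.0], [0.993, -0.114, 0.0], [0.0, -0.0, -1.0]]
force: [-0.6, -0.0, -1.9]
gripper_width: 0.0398
grasp_force: 40.0
```

servo_tool:
  targets:
    - {"x":0,"y":0,"z":0.005,"roll":0,"jaw":-0.3}
    - {"x":0,"y":0,"z":0.01,"roll":0,"jaw":-0.3}
    - {"x":0,"y":0,"z":0.015,"roll":0,"jaw":-0.3}
    - {"x":0,"y":0,"z":0.02,"roll":0,"jaw":-0.3}
    - {"x":0,"y":0,"z":0.02,"roll":0,"jaw":-0.3}

```text
clock: 25.92
tool_pos: [0.5368, -0.3479, 0.0522]
tcp_rot: [[0.114, 0.994, 0.0], [0.994, -0.114, -0.0], [-0.0, 0.0, -1.0]]
force: [0.2, 1.3, -0.7]
gripper_width: 0.0398
grasp_force: 40.0
```

servo_tool:
  targets:
    - {"x":0,"y":0,"z":0.005,"roll":0,"jaw":-0.3}
    - {"x":0,"y":0,"z":0.01,"roll":0,"jaw":-0.3}
    - {"x":0,"y":0,"z":0.015,"roll":0,"jaw":-0.3}
    - {"x":0,"y":0,"z":0.018,"roll":0,"jaw":-0.3}
    - {"x":0,"y":0,"z":0.018,"roll":0,"jaw":-0.3}

```text
clock: 26.55
tool_pos: [0.5368, -0.348, 0.0465]
tcp_rot: [[0.114, 0.993, 0.0], [0.993, -0.114, -0.0], [-0.0, 0.0, -1.0]]
force: [-2.8, -0.0, 4.4]
gripper_width: 0.0399
grasp_force: 40.0
```

servo_tool:
  targets:
    - {"x":0,"y":0,"z":0.005,"roll":0,"jaw":-0.3}
    - {"x":0,"y":0,"z":0.01,"roll":0,"jaw":-0.3}
    - {"x":0,"y":0,"z":0.01,"roll":0,"jaw":-0.3}
  grip_force: 55

```text
clock: 26.92
tool_pos: [0.5369, -0.3481, 0.0459]
tcp_rot: [[0.114, 0.994, -0.0], [0.994, -0.114, -0.0], [-0.0, -0.0, -1.0]]
force: [-7.0, 4.6, 16.9]
gripper_width: 0.0396
grasp_force: 55.0
```

servo_tool:
  targets:
    - {"x":0,"y":0,"z":0.005,"roll":0,"jaw":-0.3}
    - {"x":0,"y":0,"z":0.01,"roll":0,"jaw":-0.3}
    - {"x":0,"y":0,"z":0.01,"roll":0,"jaw":-0.3}
  grip_force: 55

```text
clock: 27.3
tool_pos: [0.537, -0.3482, 0.0457]
tcp_rot: [[0.113, 0.994, -0.001], [0.994, -0.113, -0.0], [-0.0, -0.001, -1.0]]
force: [-12.3, 10.2, 32.7]
gripper_width: 0.0396
grasp_force: 55.0
```

servo_tool:
  targets:
    - {"x":0,"y":0,"z":-0.01,"roll":0,"jaw":-0.3}
    - {"x":0,"y":0,"z":-0.014,"roll":0,"jaw":0}
    - {"x":0,"y":0,"z":-0.014,"roll":0,"jaw":0.2}
    - {"x":0,"y":0,"z":-0.014,"roll":0,"jaw":0.4}
    - {"x":0,"y":0,"z":-0.014,"roll":0,"jaw":0.4}
    - {"x":0,"y":0,"z":-0.05,"roll":0,"jaw":0.4}
    - {"x":0,"y":0,"z":-0.15,"roll":0,"jaw":0.4}
    - {"x":0,"y":0,"z":-0.26,"roll":0,"jaw":0.4}
    - {"x":0,"y":0,"z":-0.26,"roll":0,"jaw":-0.5}
    - {"x":0,"y":0,"z":-0.26,"roll":0,"jaw":-1}
    - {"x":0,"y":0,"z":-0.26,"roll":0,"jaw":-1}
    - {"x":0,"y":0,"z":-0.26,"roll":0,"jaw":-1}
  grip_force: 20

```text
clock: 28.8
tool_pos: [0.5361, -0.3474, 0.1173]
tcp_rot: [[0.114, 0.993, -0.002], [0.993, -0.114, 0.002], [0.001, -0.002, -1.0]]
force: [0.3, 0.2, 0.5]
gripper_width: 0.0263
grasp_force: 0.0
```

Jaws are still closing. Then a check press on the dial from above, where home puts its top at z = 0.090.

servo_tool:
  targets:
    - {"x":0,"y":0,"z":0.02,"roll":0,"jaw":-1}
    - {"x":0,"y":0,"z":0.04,"roll":0,"jaw":-1}
    - {"x":0,"y":0,"z":0.06,"roll":0,"jaw":-1}
    - {"x":0,"y":0,"z":0.07,"roll":0,"jaw":-1}
    - {"x":0,"y":0,"z":0.08,"roll":0,"jaw":-1}
    - {"x":0,"y":0,"z":0.088,"roll":0,"jaw":-1}
    - {"x":0,"y":0,"z":0.092,"roll":0,"jaw":-1}
    - {"x":0,"y":0,"z":0.096,"roll":0,"jaw":-1}
    - {"x":0,"y":0,"z":0.096,"roll":0,"jaw":-1}

```text
clock: 29.92
tool_pos: [0.5369, -0.3481, 0.0904]
tcp_rot: [[0.114, 0.994, 0.0], [0.994, -0.114, -0.0], [-0.0, 0.0, -1.0]]
force: [-0.9, 0.5, 3.8]
gripper_width: 0.0005
grasp_force: 1.6
```

servo_tool:
  targets:
    - {"x":0,"y":0,"z":0.005,"roll":0,"jaw":-1}
    - {"x":0,"y":0,"z":0.01,"roll":0,"jaw":-1}
    - {"x":0,"y":0,"z":0.012,"roll":0,"jaw":-1}
    - {"x":0,"y":0,"z":0.012,"roll":0,"jaw":-1}

```text
clock: 30.42
tool_pos: [0.538, -0.3488, 0.0903]
tcp_rot: [[0.114, 0.994, 0.003], [0.994, -0.114, -0.002], [-0.002, 0.003, -1.0]]
force: [-3.9, 5.7, 18.3]
gripper_width: 0.0002
grasp_force: 9.1
```

servo_tool:
  targets:
    - {"x":0,"y":0,"z":-0.05,"roll":0,"jaw":-1}
    - {"x":0,"y":0,"z":-0.2,"roll":0,"jaw":-1}
    - {"x":0,"y":0,"z":-0.4,"roll":0,"jaw":-1}
    - {"x":-0.1,"y":-0.1,"z":-0.55,"roll":0,"jaw":-1}
    - {"x":0.1,"y":-0.3,"z":-0.6,"roll":0,"jaw":-1}
    - {"x":0.3,"y":-0.4,"z":-0.6,"roll":0,"jaw":-1}
    - {"x":0.4,"y":-0.5,"z":-0.6,"roll":0,"jaw":-1}
    - {"x":0.4,"y":-0.5,"z":-0.6,"roll":0,"jaw":-1}
    - {"x":0.4,"y":-0.5,"z":-0.6,"roll":0,"jaw":-1}

```text
clock: 31.55
tool_pos: [0.4018, -0.2121, 0.2667]
tcp_rot: [[0.114, 0.994, 0.001], [0.994, -0.114, -0.001], [-0.001, 0.001, -1.0]]
force: [0.7, -0.5, 0.9]
gripper_width: 0.0006
grasp_force: 0.0
```

Run:
```python
from h import *
r=cam(); s=cam("scene"); 
o=np.vstack([np.hstack([crop(r["pixels"],150,140,100,80,4)[:, :400],crop(r["pixels"],370,140,100,80,4)]),np.hstack([crop(s["pixels"],230,170,125,87,3.2)[:270,:400],crop(s["pixels"],145,85,125,87,3.2)[:270,:400]])])
o[:320,:400]=cv2.resize(r["pixels"],(400,320))
cv2.imwrite("pics/z6.png",o); print(o.shape)
```

```text
(590, 800, 3)
```

View pics/z6.png

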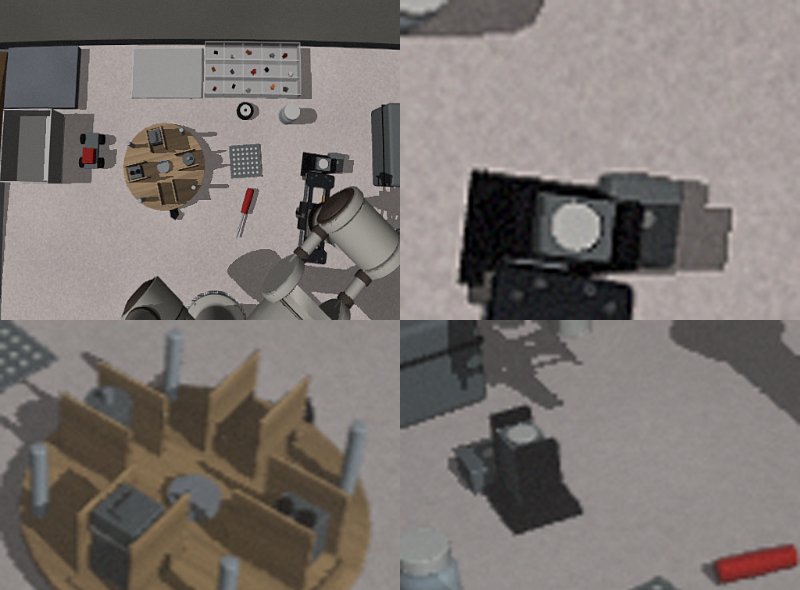

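The hub sits in the dock, with its dial at crop (575,227) and its top at 90 mm, which is fully home. The empty bay is at the pointer, the other bricks are standing and nothing else has moved. Handing in.

```bash
python3 -c "
from station import robot
print(robot.close_job())"
```

```text
the job is handed in; nothing more can be done
None
```

The job is handed in at about 32 s on the robot's clock: the hub is pressed fully home in the dock (dial top at 90 mm, unmoved by an 18 N check press) and released, the empty bay faces the pointer, and the other bricks are standing in their bays.

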